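# Comb the perch rods straight

### The arm

A 7-joint arm with a two-finger parallel gripper is mounted at the origin on the work surface. World frame = base frame: x ahead of the robot, y to its left, z up, the work surface at z = 0. Lengths are in m, angles in rad, forces in N, time in s.
With the tool pointing down it reaches from about 0.4 to 0.875 m from the base axis. Payload 19.3 kg.
Tool frame: the origin (TCP) lies at the very end of the fingers, on their centre line; the grasp point (between the pads) lies robot.grip_point_offset behind it (robot.grip_point_offset is the distance from the TCP to the grasp point, in m); x points along the fingers, y is the direction in which the jaws open and shut, and the axes are right-handed (so a half turn about x gives the same grasp; the last joint's range is limited). The gripper opens to 85 mm and grips with 20 to 120 N. Pads are 22 mm wide; open, the fingers measure 114 mm over their backs; the gripper's body (76 mm by 85 mm) begins 54 mm behind the grasp point. The pads swing forward as they close: fully open they stand 13 mm farther back than shut.
Start: joints at [-1.347, 0.521, -0.036, 1.599, 0.021, 1.021, -0.113], TCP at [0.181, 0.598, 0.194] pointing down, gripper open.
Joint ranges: [-2.91, 2.91], [-0.3, 2.13], [-1.5, 1.42], [0.17, 2.43], [-1.26, 4.41], [0.16, 1.93], [-2.52, 2.52]. Speed limits (rad/s): [1.89, 1.89, 2.39, 2.39, 3.01, 3.01, 3.01].

### API

Orientations are given as a unit quaternion [x, y, z, w].
In Python, from plant import monitor, grab_frame, order, nets, robot gives the robot as it stands.
- The arm moves only by the tool drive_tool, never from a script. Its argument "motion" is a list of rows, each an object with "angular": the turn, a rotation vector about the tool's x, y, z in degrees, a list of three; "translation": the shift along the tool's x, y, z in m, a list of three; "gripper": the finger opening in m, from 0 to 0.0854. A call has 1 to 8 rows; each row is the pose to reach, as a shift and turn from the pose commanded when the call began, along the tool's axes at that moment; what a row does not reach only later rows make up. A row lasts 1/8 s, in which the tool goes at most 62.5 mm and 10.7 degrees, less where a joint would pass 70% of its speed; a pose out of reach is approached as far as the arm can. A call with a gripper value outside its range is refused whole. The fingers move at their own pace and stop on an object; "force" is the grip in N (left out, the last holds). Time passes only in rows, so rows that repeat a pose let the fingers close. It gives the time, the measured TCP pose, the force and the opening at its end, in the units of the state.
- monitor.sense(): the state, without advancing time (a new reading comes with each control period).
- grab_frame(name): name is "scene" or "side" or "wrist"; returns a dict with "frame" (420x560x3 uint8, blue, green, red), "range_z" (420x560 float32, m along the optical axis (not along the pixel's ray), 0 where there is no reading), "fovy" (degrees; the focal length in pixels is half the picture's height over the tangent of half this angle, whatever the lens; pixels are square), "cx", "cy" (the principal point, pixels), "camera_from_world" (4x4, takes a point from world to camera coordinates); the wrist camera has in their place "T_tool_cam" (4x4, takes a point from camera to tool coordinates, whose origin is the TCP and whose axes are the tool frame's). Camera axes: x right, y down, z forward; pixel columns grow to the right and rows downward; lengths in m; the calibration is good to about 2 mm. A picture is of the moment at which its call begins: read the wrist's pose just before it.
- order.finish_job(): hands the job in, once; it reports no verdict.
Trained networks look in a picture, given as the dict that the camera call returned (one of the last four; its "shot" number tells which), for a name from the list of things; names that differ only in an ending like _2 or _b are one class to them, and where a whole thing is asked for, a point or a joint stands for the part that bears it (a point fixed in the world has none). Each returns a list of dicts, best first, with "p" (0 to 1); they miss things now and then, are a little off and sometimes report something else, mostly with a low value. They report only what shows in the picture. A call takes as long as a camera call.
- nets.silhouettes(picture, label): "region" (420x560 bool, what is visible of it) and "at" ([column, row] in pixels, amid what is visible of it).
The state is a dict: "time": time; "q": joint angles; "joint_velocities": joint speeds; "joint_efforts": joint torques, N m; "tool_pos": TCP position; "tcp_rot": TCP orientation; "contact_force": force on the tool from outside, world axes, zero at the start; "moment": the same for the moment, N m; "finger_gap": opening from 0.0 (shut) to 1.0 (fully open).
Only numpy, scipy, OpenCV 4.12 (cv2) and the standard library are available. Lean on these libraries where they do the work, as an engineer would, in place of code of your own. Each camera call takes 0.05 s, during which the arm holds its last target.

### The job

Pick up the steel-tined block rake (not the bristle brush of the same build) by its upright grip and comb the two scattered perch rods on the board up to the board's raised lip, until they lie flat in two parallel rows, one behind the other, snug along the lip. Move the rods only with the rake, never with the fingers; then leave the rake standing upright on its tines on the board or the worktop and let go.

Things in the scene. Friction and masses are not known exactly. Their poses are not given: they have to be found in the camera images.
- rake: Loose walnut rake, 250 g, beside the board. Origin: centre between the tine tips; z up, y along its head. Two rows (x = -13, +13 mm) of steel tines, 7 mm thick, 20 mm high, 15 mm apart; block 38 x 180 mm, z 20-34 mm; upright grip 14 mm thick (x), 70 mm long (y), z 34-78 mm. Same either way round. The brush across the board has the same grip, a 130 mm head and a grey bristle block.
- board: Fixed grey laminate board 280 x 260 mm (x, y), 10 mm thick. Origin: centre of its underside, z up. A dark wooden lip 12 mm thick runs along its whole -x edge, its top 32 mm above the underside (22 mm above the board), its inner face at x = -128 mm; the other three edges are open.
- rod_a: Loose square perch rod of pale wood, 12 x 120 x 12 mm (x, y, z), about 30 g, lying flat on the board askew. Origin: its centre; its length runs along its y. Identical to the other rod; either of them may be the nearer to the lip.
- rod_b: The other rod, same size and frame as the first.

How it is judged:
On the way, in this order (a step that is already met when the one before it is completed fails the run):
1. the rake is picked up by the gripper (contact force between the fingers and rake above 1 N and height (world z) of rake above 0.02 m), for 0.2 s.
2. with the rake held in the gripper, both rods are combed into rows along the lip (angle between the y axis of each of rod_a, rod_b and the y axis of board, either way round below 0.1745 rad and x of rod_a in the frame of board between -0.132 and -0.095 m and z of rod_a in the frame of board between 0.011 and 0.022 m and x of rod_b in the frame of board between -0.132 and -0.095 m and z of rod_b in the frame of board between 0.011 and 0.022 m and horizontal distance between rod_a and rod_b below 0.08 m and contact force between the fingers and rake above 1 N), for 0.2 s.
At the end, for the whole second after the job is handed in: Both rods flat on the board, parallel to the lip within 10 degrees, centres within 33 mm of the lip's inner face (6 and 18 mm when snug) and under 80 mm apart, so not stacked or end to end; the rake on its tines on board or worktop, upright within 10 degrees; all at rest (angle between the y axis of each of rod_a, rod_b and the y axis of board, either way round below 0.1745 rad and x of rod_a in the frame of board between -0.132 and -0.095 m and z of rod_a in the frame of board between 0.011 and 0.022 m and x of rod_b in the frame of board between -0.132 and -0.095 m and z of rod_b in the frame of board between 0.011 and 0.022 m and horizontal distance between rod_a and rod_b below 0.08 m and angle between rake's own z axis and vertical below 0.1745 rad and height (world z) of rake below 0.018 m and linear speed of each of rake, rod_a, rod_b below 0.02 m/s); the robot touches nothing.
It fails at once if the fingers touch a rod (contact force between the fingers and rod_a above 0.5 N or contact force between the fingers and rod_b above 0.5 N).
It also fails if it takes over 48 s, if anything falls off the work surface, if the arm or the gripper's body presses on something with over 40 N, if the wrist force passes 120 N, or if a joint passes its speed limit or range.

## Working session

There is one attempt and no reset: what is moved stays moved. The work goes in short steps, Python scripts to look and compute and a tool call to move; the robot and the scene stay as the last step left them, time stands still between calls to the robot, and variables do not carry over. Pictures are saved under pics/ and viewed, and the job is handed in when it is done.

Besides the shell and the picture viewer there is one more tool, called by a JSON object that holds its "fn" and its "kwargs". drive_tool: Moves the arm, as the interface text tells. Its arguments: {"type":"object","properties":{"motion":{"type":"array","items":{"type":"object","properties":{"angular":{"type":"array","items":{"type":"number"}},"translation":{"type":"array","items":{"type":"number"}},"gripper":{"type":"number"}}}},"force":{"type":"number"}},"required":["motion"]}

```bash
mkdir -p pics; ls; cat > h.py <<'E'
import numpy as np, cv2
from scipy.spatial.transform import Rotation as R
from plant import monitor, grab_frame, order, nets, robot
def pts(p, mask=None):
    d=p["range_z"]; f=d.shape[0]/2/np.tan(np.radians(p["fovy"])/2)
    m=d>0
    if mask is not None: m=m&mask
    v,u=np.nonzero(m); z=d[m]
    c=np.stack([(u-p["cx"])/f*z,(v-p["cy"])/f*z,z,np.ones_like(z)],1)
    if "camera_from_world" in p: T=np.linalg.inv(p["camera_from_world"])
    else:
        s=p["_s"]; W=np.eye(4); W[:3,:3]=R.from_quat(s["tcp_rot"]).as_matrix(); W[:3,3]=s["tool_pos"]; T=W@p["T_tool_cam"]
    return (c@T.T)[:,:3],u,v
def snap(n):
    s=monitor.sense(); p=grab_frame(n); p["_s"]=s; return p
def box(P):
    (c,wh,a)=cv2.minAreaRect((P[:,:2]*1000).astype(np.float32)); 
    if wh[0]>wh[1]: long,short=wh;ang=a
    else: short,long=wh[0],wh[1];ang=a+90
    return np.round(c,1),round(long,1),round(short,1),round((ang+90)%180-90,1)
E
python3 - <<'E'
from h import *
print({k:getattr(robot,k) for k in dir(robot) if k[0]!='_'})
s=monitor.sense();print(s)
for n in ["scene","side"]:
    p=snap(n); cv2.imwrite(f"pics/{n}0.png",p["frame"])
    for l in ["rake","board","rod_a"]:
        for r in nets.silhouettes(p,l):
            P,u,v=pts(p,cv2.erode(r["region"].astype(np.uint8),np.ones((3,3)))>0)
            if len(P)>10: print(n,l,round(r["p"],2),np.round(r["at"]),len(P),box(P),np.round(np.percentile(P[:,2],[2,50,98]),4))
E
```

```text
pics
{'PlanningError': <class 'plant.PlanningError'>, 'grip_point_offset': 0.0187}
{'time': 0.0, 'q': array([-1.34718458,  0.52205869, -0.03637076,  1.6       ,  0.02119594,
        1.02104817, -0.11281128]), 'joint_velocities': array([ 1.01431946e-03, -7.94064606e-04, -8.27789599e-04,  3.84731810e-05,
       -1.55086528e-03,  1.98102739e-03, -1.21263420e-03]), 'joint_efforts': array([-2.06478013e-03, -9.27120996e+01,  1.97954603e+00, -3.69934773e+01,
        1.78345438e-02,  8.51698889e-03,  5.28198439e-05]), 'tool_pos': array([0.1809059 , 0.59786273, 0.19340028]), 'tcp_rot': array([ 0.10310253,  0.69953064, -0.1038974 ,  0.69945127]), 'contact_force': array([ 0.57754132, -0.35549451,  1.27066522]), 'moment': array([-0.04332159, -0.04571053, -0.00351305]), 'finger_gap': 1.0011254127370632}
scene rake 0.64 [327. 247.] 487 (array([599.3,  21.5]), 117.3, 12.4, 65.1) [0.013  0.0217 0.0243]
scene rake 0.61 [122. 292.] 4085 (array([ 507.5, -299.5]), 175.8, 41.0, 74.1) [0.0114 0.0351 0.079 ]
scene board 0.57 [314. 250.] 14321 (array([565.4,  17.4]), 278.3, 259.4, -1.2) [0.0091 0.0112 0.0319]
scene rod_a 0.66 [325. 245.] 426 (array([600. ,  20.8]), 115.6, 11.3, 63.3) [0.0147 0.0219 0.0243]
scene rod_a 0.63 [293. 224.] 234 (array([503. ,  19.5]), 111.8, 9.8, -75.6) [0.0171 0.0225 0.0244]
side rake 0.72 [310. 336.] 2003 (array([ 507.2, -302.8]), 179.4, 35.1, 73.7) [0.024  0.0345 0.0789]
side board 0.95 [284. 232.] 7821 (array([562.4,  13.6]), 275.0, 258.7, -1.2) [0.0078 0.0105 0.0325]
side rod_a 0.6 [258. 229.] 139 (array([499.2,  17.5]), 110.7, 8.9, -75.6) [0.018  0.022  0.0241]
side rod_a 0.45 [299. 221.] 117 (array([598.5,  17.4]), 116.4, 8.6, 64.1) [0.0168 0.0224 0.0243]
```

View pics/scene0.png

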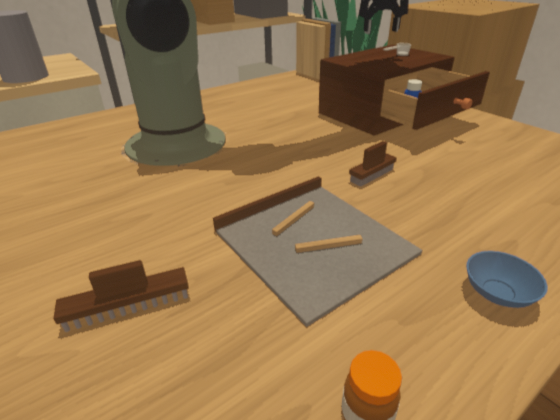

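View pics/side0.png

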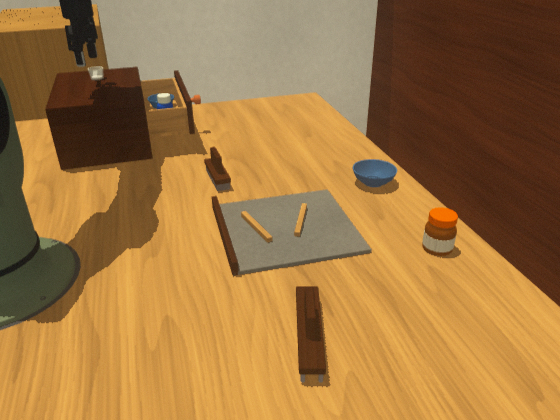

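```bash
python3 - <<'E'
from h import *
for n in ["scene","side"]:
    p=snap(n); P,u,v=pts(p)
    k=(P[:,2]>.04)&(P[:,2]<.09)&(P[:,1]<-.15)&(P[:,0]<.65)
    print(n,"grip",k.sum(),box(P[k]),np.percentile(P[k][:,2],[50,99]))
    k=(P[:,2]>.028)&(P[:,2]<.04)&(abs(P[:,1])<.155)&(P[:,0]<.75)&(P[:,0]>.35)
    print("lip",k.sum(),box(P[k]))
    k=(P[:,2]>.006)&(P[:,2]<.04)&(abs(P[:,1])<.155)&(P[:,0]<.75)&(P[:,0]>.38)
    print("board",k.sum(),box(P[k]))
    k=(P[:,2]>.018)&(P[:,2]<.0265)&(abs(P[:,1]-.02)<.115)&(P[:,0]<.75)&(P[:,0]>.45)
    print("rodpts",k.sum())
    for kk in [k&(P[:,0]<.54),k&(P[:,0]>=.54)]: print(box(P[kk]))
    k=(P[:,2]>.028)&(P[:,2]<.038)&(P[:,1]<-.18)&(P[:,0]<.65)&(P[:,0]>.3)
    print("block",k.sum(),box(P[k]))
E
```

```text
scene grip 2798 (array([-181. , -249.1]), 1409.4, 198.1, 0.0) [0.06944837 0.089244  ]
lip 617 (array([430.7,  19.6]), 258.8, 14.6, 89.1)
board 15991 (array([564.2,  18.1]), 281.6, 262.2, -0.9)
rodpts 737
(array([500.3,  23.2]), 120.1, 13.0, -76.1)
(array([598.3,  23.2]), 120.1, 14.7, 64.6)
block 2285 (array([ 507.6, -299.4]), 179.5, 40.9, 74.1)
side grip 497 (array([ 507.7, -302.3]), 71.4, 14.1, 74.0) [0.07657018 0.08002763]
lip 426 (array([431.1,  18.7]), 260.3, 12.4, 89.0)
board 8998 (array([564.8,  16.9]), 280.6, 264.3, -1.2)
rodpts 398
(array([500.,  23.]), 122.8, 14.0, -75.6)
(array([599.3,  21.1]), 123.6, 12.2, 64.5)
block 1595 (array([ 508.1, -300.7]), 183.5, 38.1, 73.8)
```

Scene view: the rake (steel tines) is at pixel (122,292), left of the board. The brush is at (373,165), the rods are at (293,217) and (328,244), and the lip is on the board's robot side. Both cameras agree on the rake, at (0.508, -0.301) with its head at 74°. Next I plan the approach.

```bash
cat >> h.py <<'E'
def target(yaw):  # tool x down, tool y at world yaw (deg)
    x=np.array([0,0,-1.]); y=np.array([np.cos(np.radians(yaw)),np.sin(np.radians(yaw)),0]); return R.from_matrix(np.stack([x,y,np.cross(x,y)],1))
def rel(pos,yaw,s=None):
    s=s or monitor.sense(); r=R.from_quat(s["tcp_rot"]); t=target(yaw)
    print("tr",np.round(r.inv().apply(np.array(pos)-s["tool_pos"]),4),"ang",np.round((r.inv()*t).as_rotvec(degrees=True),2))
def st():
    s=monitor.sense(); m=R.from_quat(s["tcp_rot"]).as_matrix(); print("t",round(s["time"],2),"pos",np.round(s["tool_pos"],4),"yaw",round(np.degrees(np.arctan2(m[1,1],m[0,1])),2),"x",np.round(m[:,0],3),"F",np.round(s["contact_force"],1),"gap",round(s["finger_gap"],3),"q",np.round(s["q"],2)); return s
E
python3 - <<'E'
from h import *
st()
for y in (-16,164): rel([.508,-.301,.15],y)
rel([.45,.35,.22],80);rel([.55,.1,.22],50); rel([.55,.1,.22],-16)
print(R.from_quat(monitor.sense()["tcp_rot"]).as_matrix())
E
```

```text
t 0.5 pos [0.181  0.5982 0.194 ] yaw 73.16 x [-0. -0. -1.] F [-0.8  0.5  0.1] gap 1.001 q [-1.35  0.52 -0.04  1.6   0.02  1.02 -0.11]
tr [ 0.044  -0.7659  0.5734] ang [89.16  0.    0.  ]
tr [ 0.044  -0.7659  0.5734] ang [-90.84  -0.     0.  ]
tr [-0.026  -0.1597  0.3293] ang [-6.84 -0.    0.  ]
tr [-0.026  -0.37    0.4975] ang [23.16  0.    0.  ]
tr [-0.026  -0.37    0.4975] ang [89.16  0.    0.  ]
[[-1.93552099e-05  2.89624351e-01  9.57140395e-01]
 [-5.26027125e-05  9.57140393e-01 -2.89624352e-01]
 [-9.99999998e-01 -5.59539212e-05 -3.29062678e-06]]
```

{"fn": "drive_tool", "kwargs": {"motion": [{"translation": [-0.026, -0.05, 0.11], "angular": [8, 0, 0], "gripper": 0.0854}, {"translation": [-0.026, -0.1, 0.22], "angular": [18, 0, 0], "gripper": 0.0854}, {"translation": [-0.026, -0.16, 0.33], "angular": [28, 0, 0], "gripper": 0.0854}, {"translation": [-0.026, -0.16, 0.33], "angular": [38, 0, 0], "gripper": 0.0854}, {"translation": [-0.026, -0.16, 0.33], "angular": [48, 0, 0], "gripper": 0.0854}, {"translation": [-0.026, -0.37, 0.5], "angular": [58, 0, 0], "gripper": 0.0854}, {"translation": [-0.026, -0.37, 0.5], "angular": [68, 0, 0], "gripper": 0.0854}, {"translation": [-0.026, -0.37, 0.5], "angular": [78, 0, 0], "gripper": 0.0854}]}}

```text
time: 1.5
tool_pos: [0.4936, 0.2181, 0.2195]
tcp_rot: [0.522, 0.477, -0.522, 0.477]
contact_force: [0.5, 1.4, -0.0]
finger_gap: 0.999
```

```bash
python3 - <<'E'
from h import *
st(); rel([.57,-.02,.2],-16); rel([.508,-.301,.17],-16)
E
```

```text
t 1.5 pos [0.4936 0.2181 0.2195] yaw -5.15 x [ 0.  0. -1.] F [ 0.5  1.4 -0. ] gap 0.999 q [-0.82  0.38  0.39  1.81 -0.17  0.98 -0.45]
tr [0.0194 0.0975 0.2302] ang [10.85 -0.03 -0.02]
tr [0.0492 0.061  0.5157] ang [10.85 -0.03 -0.02]
```

{"fn": "drive_tool", "kwargs": {"motion": [{"translation": [0.019, 0.1, 0.23], "angular": [5, 0, 0], "gripper": 0.0854}, {"translation": [0.019, 0.1, 0.23], "angular": [11, 0, 0], "gripper": 0.0854}, {"translation": [0.019, 0.1, 0.23], "angular": [11, 0, 0], "gripper": 0.0854}, {"translation": [0.049, 0.061, 0.515], "angular": [11, 0, 0], "gripper": 0.0854}, {"translation": [0.049, 0.061, 0.515], "angular": [11, 0, 0], "gripper": 0.0854}, {"translation": [0.049, 0.061, 0.515], "angular": [11, 0, 0], "gripper": 0.0854}, {"translation": [0.049, 0.061, 0.515], "angular": [11, 0, 0], "gripper": 0.0854}, {"translation": [0.049, 0.061, 0.515], "angular": [11, 0, 0], "gripper": 0.0854}]}}

```text
time: 2.5
tool_pos: [0.514, -0.2676, 0.1735]
tcp_rot: [0.564, 0.426, -0.564, 0.427]
contact_force: [1.8, -0.1, -0.4]
finger_gap: 1.0
```

```bash
python3 - <<'E'
from h import *
st(); rel([.508,-.301,.17],-16)
E
```

```text
t 2.5 pos [ 0.514  -0.2676  0.1735] yaw -15.81 x [ 0.001  0.    -1.   ] F [ 1.8 -0.1 -0.4] gap 1.0 q [ 0.04  0.52  0.48  1.76 -0.29  0.93  0.37]
tr [0.0035 0.0033 0.0338] ang [ 0.19 -0.01 -0.03]
```

{"fn": "drive_tool", "kwargs": {"motion": [{"translation": [0.02, 0.003, 0.034], "angular": [0, 0, 0], "gripper": 0.0854}, {"translation": [0.02, 0.003, 0.034], "angular": [0, 0, 0], "gripper": 0.0854}, {"translation": [0.02, 0.003, 0.034], "angular": [0, 0, 0], "gripper": 0.0854}]}}

```text
time: 2.88
tool_pos: [0.5082, -0.2988, 0.1536]
tcp_rot: [0.564, 0.427, -0.564, 0.426]
contact_force: [0.8, -0.2, 0.3]
finger_gap: 1.003
```

```bash
python3 - <<'E'
from h import *
st()
p=snap("wrist"); cv2.imwrite("pics/w1.png",p["frame"])
P,u,v=pts(p)
for lo,hi in((.07,.085),(.028,.04)):
    k=(P[:,2]>lo)&(P[:,2]<hi)&(np.hypot(P[:,0]-.508,P[:,1]+.3)<.13); print(k.sum(), box(P[k]) if k.sum()>5 else '', np.median(P[k][:,2]))
rel([.5075,-.301,.041],-16)
E
```

```text
t 2.88 pos [ 0.5082 -0.2988  0.1536] yaw -15.82 x [ 0.  0. -1.] F [ 0.8 -0.2  0.3] gap 1.003 q [ 0.11  0.56  0.47  1.76 -0.31  0.9   0.43]
1141 (array([ 507.2, -301.3]), 69.6, 14.0, 73.8) 0.07713858354399789
4982 (array([ 507.2, -301.4]), 177.9, 38.0, 73.9) 0.03341883847122487
tr [ 0.1128 -0.0003  0.0028] ang [ 0.23 -0.03 -0.02]
```

View pics/w1.png

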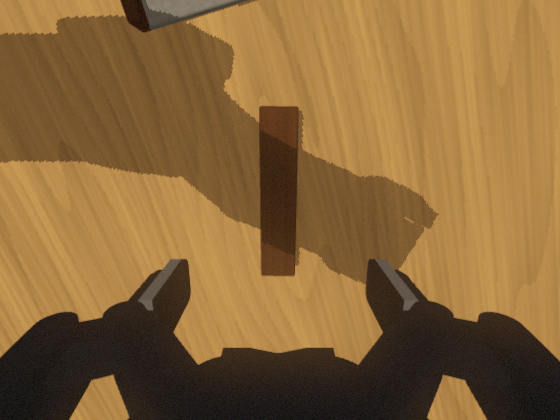

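The wrist view shows the rake at columns 260–300, centred between the jaws and aligned with them. The measured position matches to within 1 mm, so I descend and grip.

{"fn": "drive_tool", "kwargs": {"motion": [{"translation": [0.05, 0, 0.003], "angular": [0, 0, 0], "gripper": 0.0854}, {"translation": [0.09, 0, 0.003], "angular": [0, 0, 0], "gripper": 0.0854}, {"translation": [0.112, 0, 0.003], "angular": [0, 0, 0], "gripper": 0.0854}, {"translation": [0.112, 0, 0.003], "angular": [0, 0, 0], "gripper": 0.0}, {"translation": [0.112, 0, 0.003], "angular": [0, 0, 0], "gripper": 0.0}, {"translation": [0.112, 0, 0.003], "angular": [0, 0, 0], "gripper": 0.0}, {"translation": [0.112, 0, 0.003], "angular": [0, 0, 0], "gripper": 0.0}, {"translation": [0.112, 0, 0.003], "angular": [0, 0, 0], "gripper": 0.0}], "force": 90}}

```text
time: 3.92
tool_pos: [0.5073, -0.3023, 0.0419]
tcp_rot: [0.564, 0.426, -0.564, 0.427]
contact_force: [0.2, -0.3, -0.1]
finger_gap: -0.003
```

```bash
python3 - <<'E'
from h import *
st(); print(monitor.sense()["joint_velocities"].round(3))
E
```

```text
t 3.92 pos [ 0.5073 -0.3023  0.0419] yaw -15.83 x [ 0. -0. -1.] F [ 0.2 -0.3 -0.1] gap -0.003 q [ 0.18  0.71  0.38  1.82 -0.39  0.69  0.51]
[ 0.002  0.003 -0.003  0.001 -0.    -0.001 -0.   ]
```

```bash
python3 - <<'E'
from h import *
for n in ("wrist","scene"):
    p=snap(n); cv2.imwrite(f"pics/{n}2.png",p["frame"] if n=="wrist" else cv2.resize(p["frame"][180:380,0:280],(800,571)))
E
```

```text
(no output)
```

View pics/wrist2.png

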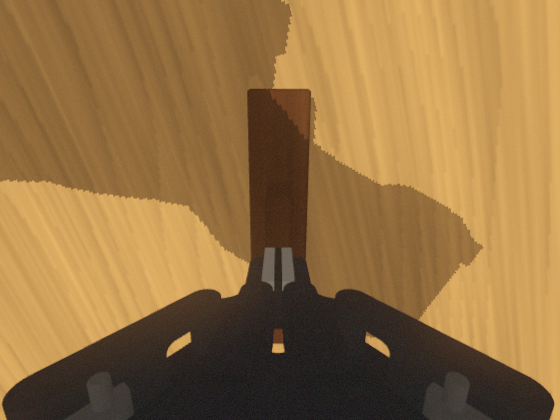

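View pics/scene2.png

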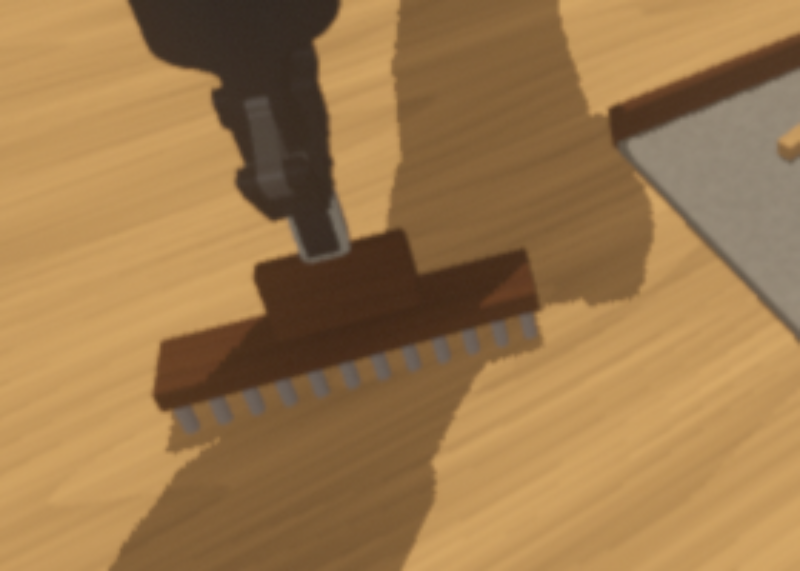

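```bash
python3 - <<'E'
from h import *
s=st()
def proj(p,X):
    f=210/np.tan(np.radians(p["fovy"])/2)
    if "camera_from_world" in p: c=p["camera_from_world"]@np.r_[X,1]
    else:
        W=np.eye(4);W[:3,:3]=R.from_quat(s["tcp_rot"]).as_matrix();W[:3,3]=s["tool_pos"]
        c=np.linalg.inv(W@p["T_tool_cam"])@np.r_[X,1]
    return np.round([c[0]/c[2]*f+p["cx"],c[1]/c[2]*f+p["cy"],c[2]],3)
for n in("wrist","scene","side"):
    p=snap(n); print(n,proj(p,s["tool_pos"]),proj(p,s["tool_pos"]+[0,0,.0187]),proj(p,[.507,-.301,.078]))
    P,u,v=pts(p)
    k=(P[:,2]>.036)&(P[:,2]<.16)&(np.hypot(P[:,0]-.508,P[:,1]+.3)<.06)
    for lo in np.arange(.036,.14,.008):
        kk=k&(P[:,2]>=lo)&(P[:,2]<lo+.008)
        if kk.sum()>6: print(round(lo,3),kk.sum(),box(P[kk]))
    if n=="side": cv2.imwrite("pics/side2.png",cv2.resize(p["frame"][180:380,200:420],(660,600)))
E
```

```text
t 4.03 pos [ 0.5071 -0.3023  0.0417] yaw -15.84 x [ 0. -0. -1.] F [ 0.1  0.2 -0.6] gap 0.002 q [ 0.18  0.71  0.38  1.82 -0.39  0.69  0.51]
wrist [2.78044e+02 2.38156e+02 1.92000e-01] [2.78075e+02 2.49961e+02 1.74000e-01] [2.77186e+02 2.61513e+02 1.57000e-01]
0.036 56 (array([ 516.5, -269. ]), 13.7, 3.1, -12.2)
0.044 61 (array([ 516.8, -269.2]), 13.7, 2.9, -17.9)
0.052 60 (array([ 516.4, -268.9]), 13.5, 2.8, -11.1)
0.06 80 (array([ 516.7, -269.1]), 13.6, 2.9, -15.9)
0.068 267 (array([ 513. , -281.9]), 29.6, 13.9, 73.7)
0.076 1232 (array([ 513.2, -280.7]), 27.3, 13.3, 74.9)
0.084 332 (array([ 509.2, -293.6]), 27.2, 5.4, -14.9)
0.092 441 (array([ 509.3, -293.6]), 27.1, 5.5, -16.4)
0.1 525 (array([ 509.3, -293.5]), 27.2, 5.4, -15.8)
0.108 593 (array([ 510. , -299.1]), 23.2, 22.3, -71.9)
0.116 853 (array([ 507.3, -300.4]), 57.1, 24.6, -16.1)
0.124 2749 (array([ 507. , -300.8]), 72.9, 26.0, -15.8)
0.132 5106 (array([ 508.3, -299.8]), 86.3, 23.2, -15.9)
scene [119.854 287.271   0.546] [116.531 277.849   0.536] [114.18  268.182   0.527]
0.036 249 (array([ 511.3, -298.5]), 114.0, 34.5, 77.0)

[... 717 characters left out ...]
0.75 ]
0.036 58 (array([ 506.9, -301.8]), 107.5, 32.0, 74.0)
0.044 48 (array([ 501.2, -302.1]), 67.9, 13.5, 86.3)
0.052 48 (array([ 503.1, -317.7]), 36.0, 13.5, 74.4)
0.06 46 (array([ 497.4, -316.3]), 39.3, 12.5, -86.0)
0.068 51 (array([ 504. , -315.2]), 41.0, 14.1, 73.8)
0.076 136 (array([ 502.7, -319.8]), 32.4, 14.5, 68.1)
0.084 63 (array([ 506. , -309.6]), 25.3, 9.2, -18.5)
0.092 77 (array([ 504.9, -309.8]), 26.7, 7.7, -18.1)
0.1 84 (array([ 504.8, -309.7]), 26.5, 7.7, -17.5)
0.108 80 (array([ 505.9, -305.5]), 22.2, 21.2, 22.0)
0.116 88 (array([ 505.9, -303.2]), 54.9, 22.8, -15.0)
0.124 203 (array([ 507.4, -302.9]), 68.7, 26.2, -16.3)
0.132 334 (array([ 508.2, -302.1]), 81.2, 27.4, -16.6)
```

View pics/side2.png

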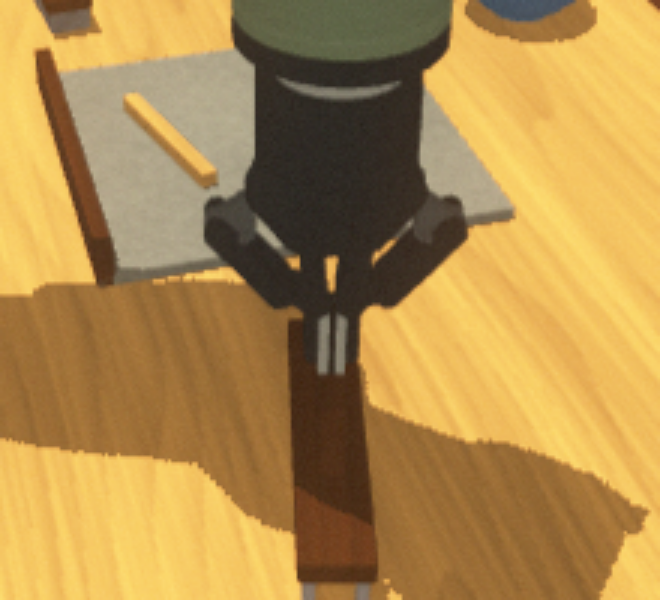

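```bash
python3 - <<'E'
from h import *
for n in("wrist","scene","side"):
    p=snap(n); P,u,v=pts(p)
    hsv=cv2.cvtColor(p["frame"],cv2.COLOR_BGR2HSV)[v,u]
    k=(hsv[:,1]<60)&(P[:,2]>.05)&(np.hypot(P[:,0]-.508,P[:,1]+.3)<.03)&(P[:,2]<.115)
    print(n,k.sum(),np.round(np.percentile(P[k][:,2],[0,1,5,20,50]),4), box(P[k]))
p=snap("wrist");print(p["T_tool_cam"].round(4)); d=p["range_z"]; print(d[225:300:5,285].round(4))
E
```

```text
wrist 783 [0.0816 0.0826 0.0846 0.0915 0.1014] (array([ 508.6, -296.7]), 20.2, 17.6, 31.7)
scene 85 [0.0804 0.0804 0.0812 0.0856 0.0951] (array([ 513.8, -301.8]), 21.3, 5.5, 75.7)
side 124 [0.0825 0.0831 0.085  0.0901 0.1003] (array([ 505.1, -311.7]), 14.5, 6.2, -6.8)
[[ 3.000e-04 -2.775e-01  9.607e-01 -1.793e-01]
 [ 1.000e+00  7.000e-04 -1.000e-04 -2.000e-04]
 [-6.000e-04  9.607e-01  2.775e-01 -7.050e-02]
 [ 0.000e+00  0.000e+00  0.000e+00  1.000e+00]]
[0.1507 0.1506 0.152  0.1532 0.1537 0.147  0.1411 0.1362 0.1315 0.1268
 0.1224 0.1195 0.1129 0.1098 0.1056]
```

All three cameras put the shut fingertips at z≈0.081. That is just above the grip top at 0.078, while the reported TCP is at 0.042. The real tips therefore sit about 39 mm behind the reported TCP, and the jaws closed on air. Nothing was touched (force≈0). I reopen and go 39 mm lower.

{"fn": "drive_tool", "kwargs": {"motion": [{"translation": [0, 0, 0], "angular": [0, 0, 0], "gripper": 0.0854}, {"translation": [0, 0, 0], "angular": [0, 0, 0], "gripper": 0.0854}, {"translation": [0, 0, 0], "angular": [0, 0, 0], "gripper": 0.0854}, {"translation": [0, 0, 0], "angular": [0, 0, 0], "gripper": 0.0854}, {"translation": [0, 0, 0], "angular": [0, 0, 0], "gripper": 0.0854}, {"translation": [0.02, 0, -0.001], "angular": [0, 0, 0], "gripper": 0.0854}, {"translation": [0.038, 0, -0.001], "angular": [0, 0, 0], "gripper": 0.0854}, {"translation": [0.038, 0, -0.001], "angular": [0, 0, 0], "gripper": 0.0854}]}}

```text
time: 5.38
tool_pos: [0.5062, -0.3007, 0.0016]
tcp_rot: [-0.564, -0.427, 0.565, -0.425]
contact_force: [0.1, 0.2, 0.5]
finger_gap: 1.001
```

```bash
python3 - <<'E'
from h import *
st()
for n in ("wrist","scene"):
    p=snap(n); cv2.imwrite(f"pics/{n}3.png",p["frame"] if n=="wrist" else cv2.resize(p["frame"][180:380,0:280],(800,571)))
E
```

```text
t 5.38 pos [ 0.5062 -0.3007  0.0016] yaw -15.84 x [-0.003  0.001 -1.   ] F [0.1 0.2 0.5] gap 1.001 q [ 0.2   0.77  0.35  1.84 -0.42  0.62  0.53]
```

View pics/scene3.png

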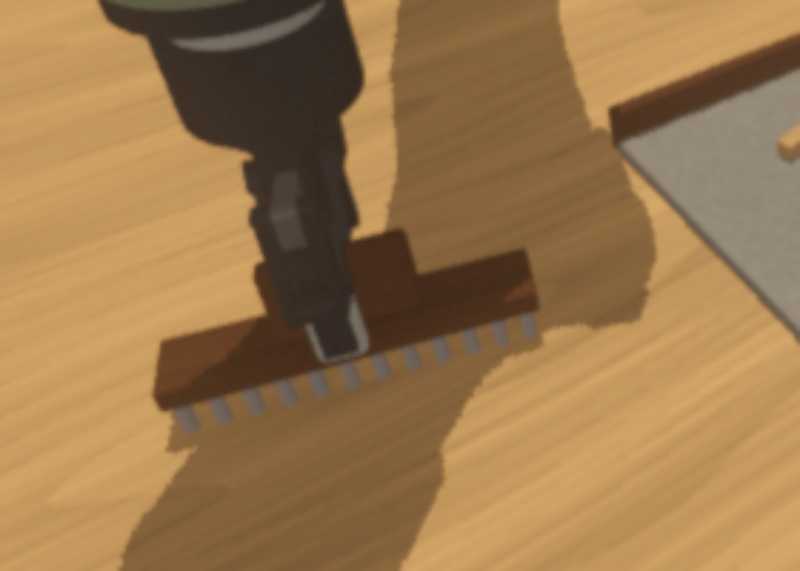

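The fingers now straddle the grip: the near finger is in front of it at (340,340) in the crop. Closing.

{"fn": "drive_tool", "kwargs": {"motion": [{"translation": [0, 0, 0], "angular": [0, 0, 0], "gripper": 0.0}, {"translation": [0, 0, 0], "angular": [0, 0, 0], "gripper": 0.0}, {"translation": [0, 0, 0], "angular": [0, 0, 0], "gripper": 0.0}, {"translation": [0, 0, 0], "angular": [0, 0, 0], "gripper": 0.0}, {"translation": [0, 0, 0], "angular": [0, 0, 0], "gripper": 0.0}, {"translation": [0, 0, 0], "angular": [0, 0, 0], "gripper": 0.0}], "force": 100}}

```text
time: 6.22
tool_pos: [0.5075, -0.3013, 0.0038]
tcp_rot: [0.564, 0.426, -0.564, 0.426]
contact_force: [-0.5, 0.4, 5.4]
finger_gap: 0.149
```

```bash
python3 - <<'E'
from h import *
st(); 
p=snap("wrist"); cv2.imwrite("pics/wrist4.png",p["frame"])
E
```

```text
t 6.22 pos [ 0.5075 -0.3013  0.0038] yaw -15.84 x [ 0. -0. -1.] F [-0.5  0.4  5.4] gap 0.149 q [ 0.2   0.76  0.35  1.83 -0.42  0.62  0.53]
```

View pics/wrist4.png

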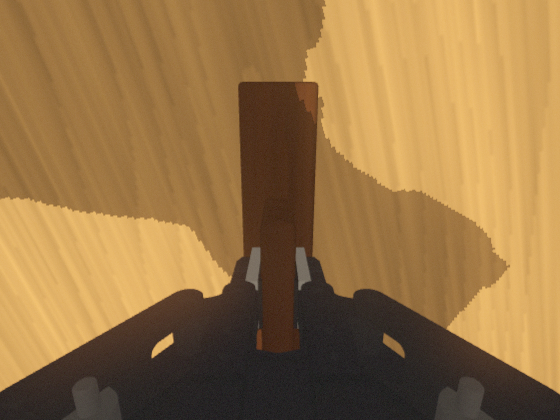

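Gripped: the gap of 0.149 is about 13 mm, and the grip shows between the pads in the wrist view. Now I lift and carry it.

```bash
python3 - <<'E'
from h import *
rel([.668,.022,.13],-1.1); rel([.508,-.301,.13],-15.84)
p=snap("side");P,u,v=pts(p)
k=(P[:,2]>.02)&(P[:,2]<.09)&(P[:,1]>.16)&(P[:,1]<.35)&(P[:,0]>.38)&(P[:,0]<.7)
print("brush",k.sum(),box(P[k]))
E
```

```text
tr [-0.1262  0.0662 -0.3549] ang [-14.74   0.    -0.02]
tr [-0.1262  0.0004 -0.0005] ang [ 0.   -0.   -0.02]
brush 540 (array([464.4, 284.8]), 132.8, 38.9, -86.2)
```

{"fn": "drive_tool", "kwargs": {"motion": [{"translation": [-0.03, 0, 0], "angular": [0, 0, 0], "gripper": 0.0}, {"translation": [-0.07, 0, 0], "angular": [0, 0, 0], "gripper": 0.0}, {"translation": [-0.126, 0, 0], "angular": [0, 0, 0], "gripper": 0.0}, {"translation": [-0.126, 0.01, -0.06], "angular": [-2, 0, 0], "gripper": 0.0}, {"translation": [-0.126, 0.02, -0.12], "angular": [-5, 0, 0], "gripper": 0.0}, {"translation": [-0.126, 0.03, -0.18], "angular": [-8, 0, 0], "gripper": 0.0}, {"translation": [-0.126, 0.04, -0.24], "angular": [-11, 0, 0], "gripper": 0.0}, {"translation": [-0.126, 0.053, -0.3], "angular": [-14, 0, 0], "gripper": 0.0}]}}

```text
time: 7.32
tool_pos: [0.6406, -0.0251, 0.1294]
tcp_rot: [-0.507, -0.492, 0.508, -0.492]
contact_force: [0.8, -0.2, -2.8]
finger_gap: 0.151
```

```bash
python3 - <<'E'
from h import *
st(); rel([.668,.022,.1],-1.1)
E
```

```text
t 7.33 pos [ 0.6406 -0.0251  0.1294] yaw -1.73 x [-0. -0. -1.] F [ 0.8 -0.2 -2.8] gap 0.151 q [-0.31  0.65  0.39  1.63 -0.3   0.92  0.17]
tr [ 0.0294  0.026  -0.0479] ang [-0.63  0.    0.02]
```

{"fn": "drive_tool", "kwargs": {"motion": [{"translation": [0.0, 0.026, -0.035], "angular": [-0.6, 0, 0], "gripper": 0.0}, {"translation": [0.03, 0.026, -0.035], "angular": [-0.6, 0, 0], "gripper": 0.0}, {"translation": [0.03, 0.026, -0.035], "angular": [-0.6, 0, 0], "gripper": 0.0}, {"translation": [0.03, 0.026, -0.035], "angular": [-0.6, 0, 0], "gripper": 0.0}]}}

```text
time: 7.82
tool_pos: [0.6674, 0.0062, 0.1003]
tcp_rot: [-0.506, -0.494, 0.506, -0.494]
contact_force: [-0.4, -0.6, -1.6]
finger_gap: 0.155
```

```bash
python3 - <<'E'
from h import *
st()
for n in ["side","scene"]:
    p=snap(n); cv2.imwrite(f"pics/{n}5.png",p["frame"]); P,u,v=pts(p)
    k=(P[:,2]>.118)&(P[:,2]<.137)&(abs(P[:,1]-.02)<.13)&(P[:,0]<.75)&(P[:,0]>.6)
    print(n,k.sum(),box(P[k]))
    k=(P[:,2]>.085)&(P[:,2]<.14)&(abs(P[:,1]-.02)<.13)&(P[:,0]<.75)&(P[:,0]>.6)
    print(np.percentile(P[k][:,2],[0.2,1,50]))
rel([.668,.022,.017],-1.1)
E
```

```text
t 7.83 pos [0.6674 0.0062 0.1003] yaw -1.29 x [ 0. -0. -1.] F [-0.4 -0.6 -1.6] gap 0.155 q [-0.33  0.73  0.38  1.57 -0.31  0.9   0.13]
side 757 (array([667.8,   5.7]), 183.7, 38.9, 88.6)
[0.09635388 0.0975907  0.12925053]
scene 2110 (array([668.1,   7.3]), 180.9, 39.2, 88.6)
[0.09777739 0.09859546 0.13085158]
tr [ 0.0838 -0.0002 -0.0157] ang [-0.19 -0.   -0.08]
```

View pics/scene5.png

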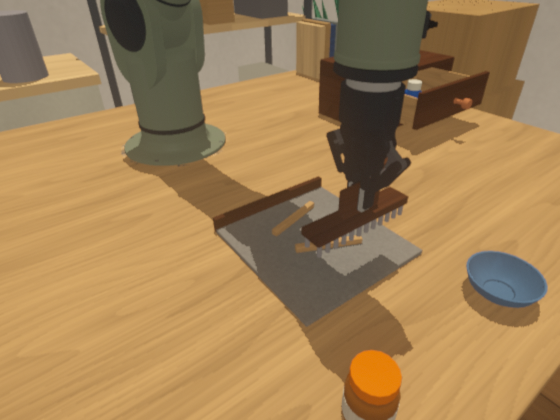

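View pics/side5.png

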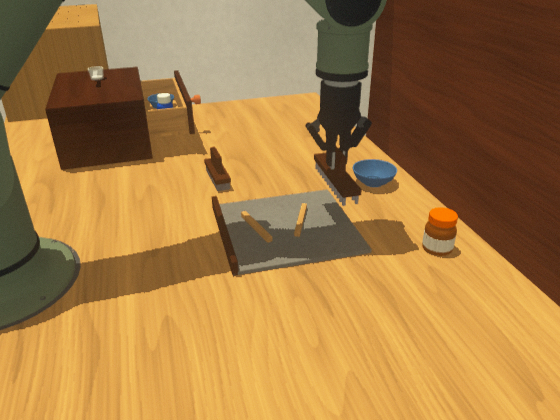

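The rake hangs upright over the far edge of the board, clear of both rods. Measured tip height is 0.097, centre (0.668, 0.006). Next I lower it and sweep.

{"fn": "drive_tool", "kwargs": {"motion": [{"translation": [0.02, 0, -0.016], "angular": [0, 0, 0], "gripper": 0.0}, {"translation": [0.05, 0, -0.016], "angular": [0, 0, 0], "gripper": 0.0}, {"translation": [0.075, 0, -0.016], "angular": [0, 0, 0], "gripper": 0.0}, {"translation": [0.083, 0, -0.016], "angular": [0, 0, 0], "gripper": 0.0}, {"translation": [0.083, 0, -0.016], "angular": [0, 0, 0], "gripper": 0.0}, {"translation": [0.083, 0, -0.016], "angular": [0, 0, 0], "gripper": 0.0}]}}

```text
time: 8.68
tool_pos: [0.6683, 0.0232, 0.0174]
tcp_rot: [0.506, 0.494, -0.505, 0.495]
contact_force: [0.5, 0.4, -1.7]
finger_gap: 0.151
```

```bash
python3 - <<'E'
from h import *
st(); rel([.540,.020,.0155],-1.1); rel([.481,.019,.0155],-1.1)
E
```

```text
t 8.68 pos [0.6683 0.0232 0.0174] yaw -1.23 x [ 0.001  0.    -1.   ] F [ 0.5  0.4 -1.7] gap 0.151 q [-0.33  0.83  0.33  1.61 -0.35  0.76  0.14]
tr [ 0.0018 -0.1282  0.006 ] ang [-0.13 -0.01 -0.08]
tr [ 0.0017 -0.1872  0.0082] ang [-0.13 -0.01 -0.08]
```

{"fn": "drive_tool", "kwargs": {"motion": [{"translation": [0.001, -0.015, 0.001], "angular": [0, 0, 0], "gripper": 0.0}, {"translation": [0.001, -0.03, 0.002], "angular": [0, 0, 0], "gripper": 0.0}, {"translation": [0.001, -0.045, 0.002], "angular": [0, 0, 0], "gripper": 0.0}, {"translation": [0.001, -0.06, 0.003], "angular": [0, 0, 0], "gripper": 0.0}, {"translation": [0.001, -0.072, 0.003], "angular": [0, 0, 0], "gripper": 0.0}, {"translation": [0.001, -0.084, 0.004], "angular": [0, 0, 0], "gripper": 0.0}, {"translation": [0.001, -0.096, 0.004], "angular": [0, 0, 0], "gripper": 0.0}, {"translation": [0.001, -0.108, 0.005], "angular": [0, 0, 0], "gripper": 0.0}]}}

```text
time: 9.68
tool_pos: [0.559, 0.0204, 0.0156]
tcp_rot: [0.505, 0.495, -0.505, 0.495]
contact_force: [0.3, 0.5, -2.5]
finger_gap: 0.148
```

```bash
python3 - <<'E'
from h import *
st(); rel([.481,.019,.0155],-1.1)
p=snap("side"); cv2.imwrite("pics/side6.png",cv2.resize(p["frame"][140:300,180:400],(770,560)))
E
```

```text
t 9.68 pos [0.559  0.0204 0.0156] yaw -1.23 x [ 0.  0. -1.] F [ 0.3  0.5 -2.5] gap 0.148 q [-0.36  0.7   0.31  1.91 -0.37  0.58  0.17]
tr [ 0.0001 -0.0779  0.0031] ang [-0.13 -0.   -0.01]
```

View pics/side6.png

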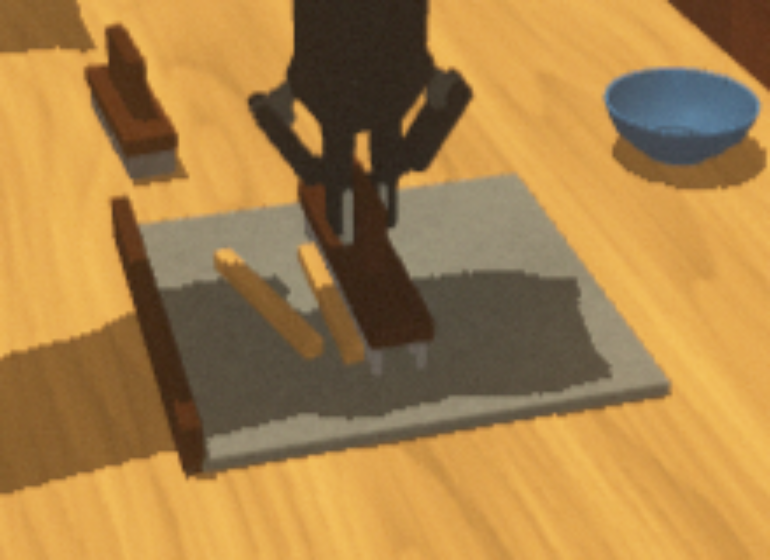

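Side view: the far rod lies parallel against the tines and the near rod is about to be met. Continuing.

{"fn": "drive_tool", "kwargs": {"motion": [{"translation": [0, -0.01, 0.0005], "angular": [0, 0, 0], "gripper": 0.0}, {"translation": [0, -0.019, 0.001], "angular": [0, 0, 0], "gripper": 0.0}, {"translation": [0, -0.028, 0.001], "angular": [0, 0, 0], "gripper": 0.0}, {"translation": [0, -0.037, 0.0015], "angular": [0, 0, 0], "gripper": 0.0}, {"translation": [0, -0.046, 0.002], "angular": [0, 0, 0], "gripper": 0.0}, {"translation": [0, -0.055, 0.002], "angular": [0, 0, 0], "gripper": 0.0}, {"translation": [0, -0.063, 0.002], "angular": [0, 0, 0], "gripper": 0.0}, {"translation": [0, -0.068, 0.003], "angular": [0, 0, 0], "gripper": 0.0}]}}

```text
time: 10.72
tool_pos: [0.4911, 0.0189, 0.0156]
tcp_rot: [0.505, 0.495, -0.505, 0.495]
contact_force: [0.4, 0.7, -2.6]
finger_gap: 0.149
```

```bash
python3 - <<'E'
from h import *
st(); rel([.481,.019,.0155],-1.1);rel([.477,.019,.0155],-1.1)
p=snap("side"); cv2.imwrite("pics/side7.png",cv2.resize(p["frame"][140:300,180:400],(770,560)))
E
```

```text
t 10.72 pos [0.4911 0.0189 0.0156] yaw -1.23 x [-0.  0. -1.] F [ 0.4  0.7 -2.6] gap 0.149 q [-0.38  0.63  0.29  2.09 -0.38  0.47  0.18]
tr [ 0.0001 -0.0101  0.0001] ang [-0.13 -0.    0.  ]
tr [ 0.0001 -0.0141  0.0002] ang [-0.13 -0.    0.  ]
```

View pics/side7.png

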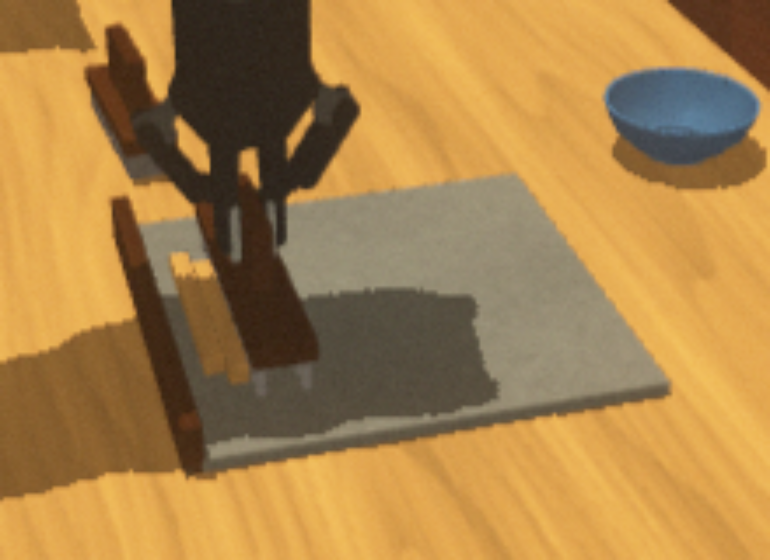

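Both rods lie parallel, one behind the other, with a small gap left to the lip. I press up gently.

{"fn": "drive_tool", "kwargs": {"motion": [{"translation": [0, -0.004, 0], "angular": [0, 0, 0], "gripper": 0.0}, {"translation": [0, -0.007, 0], "angular": [0, 0, 0], "gripper": 0.0}, {"translation": [0, -0.009, 0], "angular": [0, 0, 0], "gripper": 0.0}, {"translation": [0, -0.011, 0], "angular": [0, 0, 0], "gripper": 0.0}, {"translation": [0, -0.012, 0], "angular": [0, 0, 0], "gripper": 0.0}, {"translation": [0, -0.012, 0], "angular": [0, 0, 0], "gripper": 0.0}]}}

```text
time: 11.52
tool_pos: [0.4795, 0.0191, 0.0155]
tcp_rot: [-0.505, -0.495, 0.505, -0.495]
contact_force: [0.3, -3.0, -2.4]
finger_gap: 0.153
```

```bash
cat > chk.py <<'E'
from h import *
import sys
st()
for n in ["scene","side"]:
    p=snap(n)
    if n=="side": cv2.imwrite(f"pics/side{sys.argv[1]}.png",cv2.resize(p["frame"][140:300,180:400],(770,560)))
    P,u,v=pts(p)
    hsv=cv2.cvtColor(p["frame"],cv2.COLOR_BGR2HSV)[v,u]
    k=(P[:,2]>.017)&(P[:,2]<.026)&(abs(P[:,1]-.02)<.09)&(P[:,0]<.56)&(P[:,0]>.438)&(hsv[:,1]>80)
    Q=P[k]-[.5645,.0175,0]; a=np.radians(1.1); Q=np.c_[Q[:,0]*np.cos(a)-Q[:,1]*np.sin(a),Q[:,0]*np.sin(a)+Q[:,1]*np.cos(a),Q[:,2]]
    print(n,k.sum(),box(Q),"x",np.round(np.percentile(Q[:,0],[1,50,99]),4),"z",np.percentile(Q[:,2],[50,98]).round(4))
E
python3 chk.py 8
```

```text
t 11.53 pos [0.4795 0.0191 0.0155] yaw -1.24 x [-0. -0. -1.] F [ 0.3 -3.  -2.4] gap 0.153 q [-0.38  0.62  0.29  2.12 -0.38  0.46  0.18]
scene 3 (array([-94.8, -81.5]), 3.5, 0.8, 43.3) x [-0.0963 -0.0944 -0.0938] z [0.0243 0.0257]
side 409 (array([-112. ,    5.9]), 149.8, 25.6, 89.8) x [-0.1246 -0.1127 -0.0997] z [0.0223 0.0245]
```

View pics/side8.png

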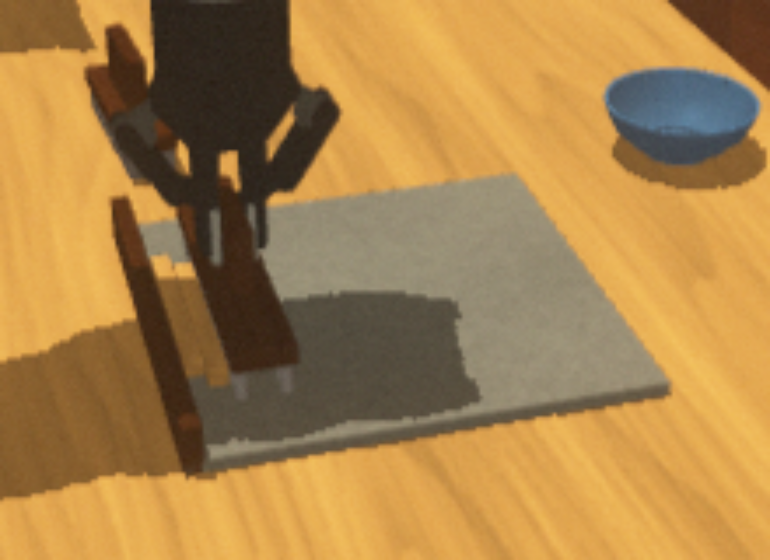

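{"fn": "drive_tool", "kwargs": {"motion": [{"translation": [0, -0.001, 0], "angular": [0, 0, 0], "gripper": 0.0}, {"translation": [0, -0.002, 0], "angular": [0, 0, 0], "gripper": 0.0}, {"translation": [0, -0.003, 0], "angular": [0, 0, 0], "gripper": 0.0}, {"translation": [0, -0.003, 0], "angular": [0, 0, 0], "gripper": 0.0}, {"translation": [0, -0.003, 0], "angular": [0, 0, 0], "gripper": 0.0}]}}

```text
time: 12.25
tool_pos: [0.4767, 0.0192, 0.0156]
tcp_rot: [0.505, 0.495, -0.505, 0.495]
contact_force: [1.6, 3.8, -2.0]
finger_gap: 0.149
```

```bash
python3 chk.py 9
```

```text
t 12.25 pos [0.4767 0.0192 0.0156] yaw -1.23 x [ 0.  0. -1.] F [ 1.6  3.8 -2. ] gap 0.149 q [-0.38  0.61  0.29  2.12 -0.38  0.45  0.18]
scene 2 (array([-98.1, -80.5]), 2.7, 0.0, -67.4) x [-0.0987 -0.0981 -0.0976] z [0.0227 0.0246]
side 372 (array([-114. ,    6.6]), 151.7, 23.3, -89.9) x [-0.1255 -0.1143 -0.1026] z [0.0224 0.0247]
```

View pics/side9.png

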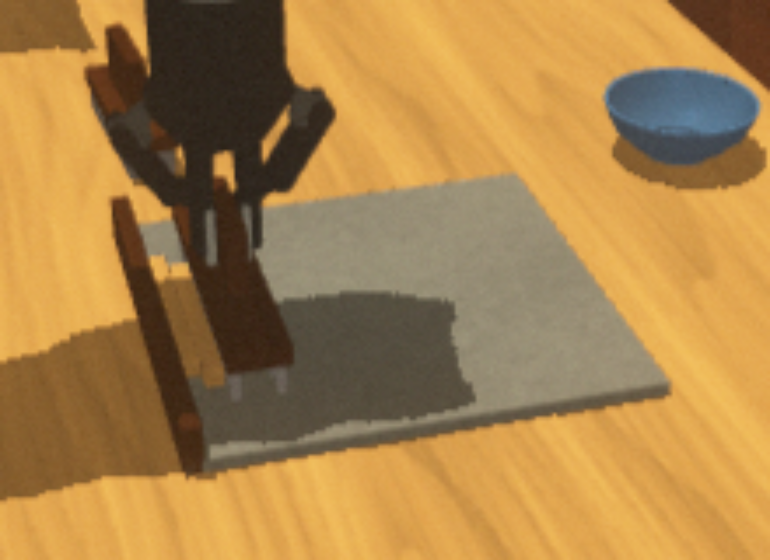

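{"fn": "drive_tool", "kwargs": {"motion": [{"translation": [0, -0.001, 0], "angular": [0, 0, 0], "gripper": 0.0}, {"translation": [0, -0.002, 0], "angular": [0, 0, 0], "gripper": 0.0}, {"translation": [0, -0.002, 0], "angular": [0, 0, 0], "gripper": 0.0}, {"translation": [0, -0.002, 0], "angular": [0, 0, 0], "gripper": 0.0}]}}

```text
time: 12.85
tool_pos: [0.4763, 0.0192, 0.0159]
tcp_rot: [0.506, 0.494, -0.504, 0.495]
contact_force: [8.6, 2.2, -2.5]
finger_gap: 0.153
```

```bash
python3 chk.py 10
```

```text
t 12.85 pos [0.4763 0.0192 0.0159] yaw -1.22 x [ 0.003 -0.    -1.   ] F [ 8.6  2.2 -2.5] gap 0.153 q [-0.38  0.61  0.29  2.13 -0.38  0.45  0.18]
scene 1 (array([-97.5, -81.9]), 0.0, 0.0, -90.0) x [-0.0975 -0.0975 -0.0975] z [0.0249 0.0249]
side 369 (array([-113.7,   -0. ]), 139.3, 23.3, -89.7) x [-0.1253 -0.1142 -0.1026] z [0.0223 0.0244]
```

Snug: 8.6 N of resistance, and the rods span x_b −0.126 to −0.103. I back away and set the rake down mid-board.

{"fn": "drive_tool", "kwargs": {"motion": [{"translation": [0, 0.01, 0], "angular": [0, 0, 0], "gripper": 0.0}, {"translation": [0, 0.03, 0], "angular": [0, 0, 0], "gripper": 0.0}, {"translation": [0, 0.06, 0], "angular": [0, 0, 0], "gripper": 0.0}, {"translation": [0, 0.09, 0], "angular": [0, 0, 0], "gripper": 0.0}, {"translation": [0, 0.12, 0], "angular": [0, 0, 0], "gripper": 0.0}, {"translation": [0, 0.12, 0], "angular": [0, 0, 0], "gripper": 0.0}, {"translation": [0, 0.12, 0], "angular": [0, 0, 0], "gripper": 0.0}]}}

```text
time: 13.82
tool_pos: [0.5937, 0.0165, 0.0151]
tcp_rot: [-0.505, -0.495, 0.506, -0.494]
contact_force: [0.1, -0.6, -1.8]
finger_gap: 0.156
```

```bash
python3 chk.py 11
```

```text
t 13.82 pos [0.5937 0.0165 0.0151] yaw -1.25 x [-0.002 -0.    -1.   ] F [ 0.1 -0.6 -1.8] gap 0.156 q [-0.34  0.74  0.32  1.82 -0.36  0.64  0.17]
scene 512 (array([-114.3,   -0.4]), 132.6, 24.3, -89.0) x [-0.1265 -0.1123 -0.1035] z [0.0229 0.0248]
side 359 (array([-114.4,   -3.5]), 133.9, 22.4, -89.8) x [-0.1254 -0.1145 -0.1036] z [0.0225 0.0244]
```

View pics/side11.png

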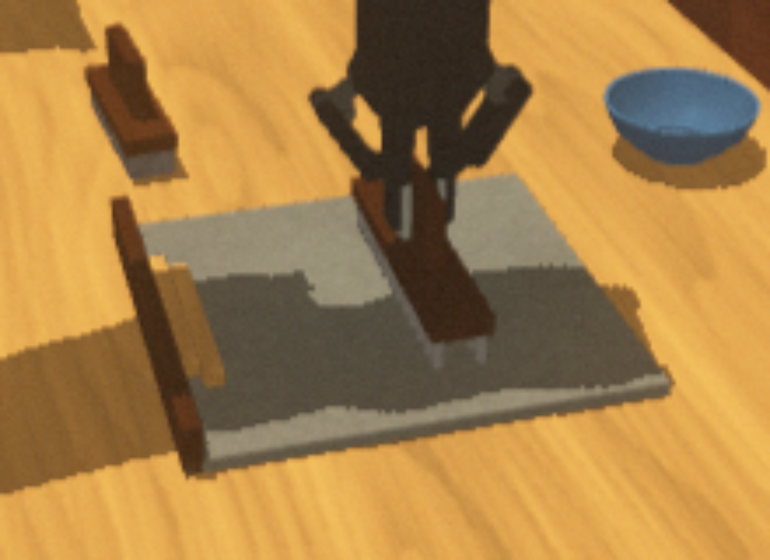

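Both rods stay in two parallel rows at the lip. Lowering the rake until it touches.

{"fn": "drive_tool", "kwargs": {"motion": [{"translation": [0.001, 0, 0], "angular": [0, 0, 0], "gripper": 0.0}, {"translation": [0.0015, 0, 0], "angular": [0, 0, 0], "gripper": 0.0}, {"translation": [0.002, 0, 0], "angular": [0, 0, 0], "gripper": 0.0}, {"translation": [0.002, 0, 0], "angular": [0, 0, 0], "gripper": 0.0}]}}

```text
time: 14.42
tool_pos: [0.5945, 0.0166, 0.0138]
tcp_rot: [0.505, 0.495, -0.505, 0.495]
contact_force: [-1.1, 0.2, 4.4]
finger_gap: 0.154
```

```bash
python3 - <<'E'
from h import *
st()
E
```

```text
t 14.43 pos [0.5945 0.0166 0.0138] yaw -1.24 x [ 0.  0. -1.] F [-1.1  0.2  4.4] gap 0.154 q [-0.34  0.74  0.32  1.82 -0.36  0.64  0.17]
```

Contact: Fz went from −2 to +4.4 N, and the z matches the board top. Releasing and retreating upward.

{"fn": "drive_tool", "kwargs": {"motion": [{"translation": [0, 0, 0], "angular": [0, 0, 0], "gripper": 0.03}, {"translation": [0, 0, 0], "angular": [0, 0, 0], "gripper": 0.06}, {"translation": [0, 0, 0], "angular": [0, 0, 0], "gripper": 0.0854}, {"translation": [0, 0, 0], "angular": [0, 0, 0], "gripper": 0.0854}, {"translation": [0, 0, 0], "angular": [0, 0, 0], "gripper": 0.0854}, {"translation": [-0.03, 0, 0], "angular": [0, 0, 0], "gripper": 0.0854}, {"translation": [-0.08, 0, 0], "angular": [0, 0, 0], "gripper": 0.0854}, {"translation": [-0.13, 0, 0], "angular": [0, 0, 0], "gripper": 0.0854}]}}

```text
time: 15.42
tool_pos: [0.5942, 0.0165, 0.1449]
tcp_rot: [-0.505, -0.495, 0.506, -0.494]
contact_force: [0.7, 0.6, 1.1]
finger_gap: 0.996
```

{"fn": "drive_tool", "kwargs": {"motion": [{"translation": [-0.05, 0, 0], "angular": [0, 0, 0], "gripper": 0.0854}, {"translation": [-0.05, 0, 0], "angular": [0, 0, 0], "gripper": 0.0854}, {"translation": [-0.05, 0, 0], "angular": [0, 0, 0], "gripper": 0.0854}]}}

```text
time: 15.8
tool_pos: [0.5942, 0.0168, 0.1932]
tcp_rot: [-0.505, -0.495, 0.505, -0.494]
contact_force: [-0.3, -0.3, -0.3]
finger_gap: 0.998
```

```bash
python3 chk.py 12; python3 - <<'E'
from h import *
p=snap("scene"); cv2.imwrite("pics/scene12.png",p["frame"]); P,u,v=pts(p)
for lo,hi in((.08,.095),(.034,.05),(.006,.025)):
    k=(P[:,2]>lo)&(P[:,2]<hi)&(abs(P[:,0]-.5945)<.03)&(abs(P[:,1]-.0165)<.1); print(k.sum(),box(P[k]),np.percentile(P[k][:,2],[5,50,95]).round(4))
E
```

```text
t 15.8 pos [0.5942 0.0168 0.1932] yaw -1.23 x [-0.  0. -1.] F [-0.3 -0.3 -0.3] gap 0.998 q [-0.43  0.51  0.44  1.7  -0.25  0.99  0.08]
scene 522 (array([-114.5,    9.9]), 153.1, 24.1, -88.8) x [-0.1272 -0.1119 -0.1033] z [0.023  0.0248]
side 361 (array([-114.3,   -2.1]), 134.0, 22.3, -89.6) x [-0.1253 -0.1143 -0.1036] z [0.0223 0.0246]
327 (array([595.3,  17.6]), 70.4, 14.6, 88.1) [0.0811 0.0881 0.0897]
1541 (array([595.,  18.]), 181.0, 39.4, 88.5) [0.0356 0.0447 0.0463]
1456 (array([594.5,  16.2]), 199.5, 59.9, 90.0) [0.01   0.0113 0.0214]
```

View pics/side12.png

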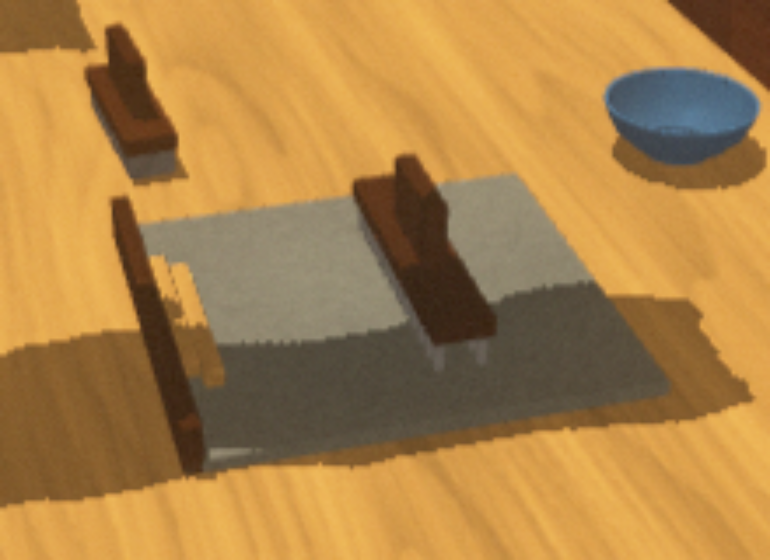

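View pics/scene12.png

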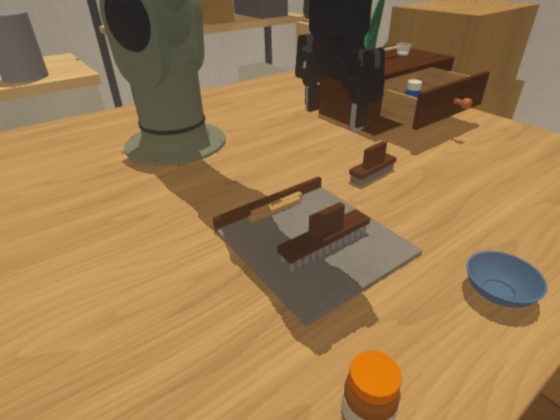

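The rake stands upright at scene pixel (326,235), with its grip top at 0.088 as expected. Both rods lie flat at the lip around (277,207), and the gripper is clear.

```bash
python3 -c "
from plant import order; print(order.finish_job())"
```

```text
the job is handed in; nothing more can be done
None
```

I combed both rods up to the lip with the steel-tined rake, then left the rake standing on its tines on the board and let go. I handed the job in at about 16 s of the 48 s limit; the system reported no verdict.

**Grasp:** My first attempt closed on air. All three cameras showed the real fingertips about 39 mm behind the reported TCP, so I reopened, went 38 mm lower and got a firm hold of the grip (about 13 mm opening). Nothing was touched in the failed attempt.

**Last checks:**

| Item | Measured |
|---|---|
| Rods, extent across the rows in the board frame | x from about −0.127 to −0.103 m, so centres near −0.12 and −0.11 (allowed −0.132 to −0.095) |
| Rods, angle to the lip | within about 1° |
| Rods, top height | about 0.023 m above the worktop, so both lie flat and are not stacked |
| Rake | standing on the board at about (0.595, 0.017), grip top at 0.088 m as expected when upright |
| Gripper | open and well above everything, forces near zero |

The rods may stop about 1 mm short of fully snug; the camera calibration, good to about 2 mm, cannot settle that. During the final press they resisted with about 9 N against the lip.

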